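Find the dragging roller of a bottle roller by feel and swap it

TASK

One of the three rollers in the switched-off bottle roller has a bad bearing and drags: find it by turning the rollers in place under a light fingertip, and be sure of it by rolling the bad one itself an eighth of a turn or so before you lift it. Lift out only that one and lay it gently in the steel tray, lengthwise inside its walls, then take the spare from the carton and lower it gently into the empty place until its axle sits fully home in both notches. Leave the two sound rollers where they are, never lean hard on a roller or let one drop, and do not disturb the bottle, beaker and jar.

Things in the scene. Friction and masses are not known exactly. Their poses are not given: they have to be found in the camera images.
- bottle_roller: bench-top bottle roller, fixed: white chassis 200 mm wide (y), deck 60 mm high, drive housing 98 mm high at its -x end (x -198 to -126 mm), two steel end frames 8 mm thick, 104 mm high, 206 mm apart inside (x = +-107 mm). Three rollers lie side by side along x, 60 mm apart, their axle ends dropped in open V notches of the frames. Origin: on the bench under the middle of the rollers
- place_left (a point): middle of the +y roller place (machine y = +60 mm): where the middle of a seated roller's axle is, 90 mm above the bench, tube top at 107 mm. Its notches in the two frames are 90 degree Vs, 48 mm wide at the top (104 mm high), bottom at 80 mm; the square axle ends bed corner down and turn flush by themselves. Seated, a roller has 3 mm play lengthwise each way. Axes as the machine's
- place_mid (a point): the same for the middle roller place (y = 0). The rollers in the three places look alike: black rubber-covered tube 34 mm across, 200 mm long, free to turn without end by ball bearings on a steel axle whose square ends, 14 x 14 mm, stand out 18 mm past the tube, held still by the notches. 0.27 to 0.45 kg. Lift one by the middle of the tube, fingers either side; 26 mm clear to the next tube
- place_right (a point): the same for the -y roller place (y = -60 mm). Sound rollers turn with under 0.5 N at the tube's surface; the bad one, in any of the three places, needs about 4 N, and a fingertip pressing 8 N or more turns it without slipping. In the notches the axle ends must not be loaded with more than 25 N each
- axle_spare: the axle of the spare roller, which is sound and of the same make and size (34 mm tube); origin at its middle, x along it. It lies along x in the carton, its tube on two V saddles 65 mm either side of its middle, so that the middle is free for the fingers: axle 34 mm above the bench, tube top 51 mm
- tray: steel instrument tray, fixed, 270 mm (x) by 132 mm (y) outside, walls 3 mm thick and 24 mm high; on its 3 mm floor a mat with five ribs along x, 22 mm apart, one in the middle, tops 6 mm above the bench, keeps a roller from rolling; a roller between ribs lies with its axle 20 mm above the bench. Origin: on the bench under its middle. Tray and carton may swap sides
- carton: opened cardboard box, fixed, 258 mm (x) by 106 mm (y), walls 4 mm thick and 38 mm high with folded-out flaps, that holds the spare roller along its x axis. Origin: on the bench under its middle
- reagent_bottle: bystander: amber bottle 60 mm across, 130 mm high, beyond the machine; origin at its foot
- beaker: bystander: glass beaker 68 mm across, 85 mm high, beyond the machine; origin at its foot
- sample_jar: bystander: small clear jar 48 mm across, 60 mm high, beyond the machine; origin at its foot
Not all that is in view belongs to the job. What is shaped like the axle_spare but orange or red is not meant.

How it is judged:
By the outcome, as a careful person would: the job done as asked, in the order asked, and still so for the second after the job is handed in, with the robot touching nothing.
It also fails if it takes over 72 s, if anything falls off the work surface, if the arm or the gripper's body presses on something with over 40 N, if the wrist force passes 120 N, or if a joint passes its speed limit or range.

ROBOT

A 6-joint arm with a two-finger parallel gripper is mounted at the origin on the work surface. World frame = base frame: x ahead of the robot, y to its left, z up, the work surface at z = 0. Lengths are in mm, angles in rad, forces in N, time in s.
With the tool pointing down it reaches from about 350 to 975 mm from the base axis. Payload 7.1 kg.
Tool frame: the origin (TCP) lies midway between the tips of the shut fingers; the grasp point (between the pads) lies 19 mm behind it (ctrl.grip_depth is the distance from the TCP to the grasp point, in mm); z points along the fingers, y is the line along which they close (so a half turn about z gives the same grasp; the last joint's range is limited). The gripper opens to 88 mm and grips with 3 to 60 N. Pads are 20 mm wide; open, the fingers measure 115 mm over their backs; the gripper's body (75 mm by 178 mm) begins 61 mm behind the grasp point.
Start: joints at [-1.153, 0.423, 1.63, -0, 1.089, -0.019], TCP at [264.416, -566.294, 222.675] pointing down, gripper open.
Joint ranges: [-3, 3], [-0.9, 2.11], [0.09, 2.58], [-1.31, 4.45], [0.11, 2.69], [-2.54, 2.54]. Speed limits (rad/s): [2.39, 2.39, 3.01, 3.14, 3.14, 3.14].

INTERFACE

Orientations are given as a rotation vector (axis times angle).
In Python, from workcell import ctrl, cams gives the robot as it stands.
- The arm moves only by the tool move_arm, never from a script. Its argument "steps" is a list of rows, each a list of 3 entries, a list of its own where there are three numbers: the shift along the tool's x, y, z in units of 25 mm (1.0 is 25 mm), then the turn about the tool's z in units of 5 degrees (1.0 is 5 degrees), then the closure, from 0 (fully open) to 1 (shut). A call has 1 to 20 rows; each row shifts and turns the commanded pose from where the row before left it, along the tool's axes as they then stand; what a row does not reach is not made up. A row lasts 1/12 s, in which the tool goes at most 41.7 mm and 7.16 degrees, less where a joint would pass 70% of its speed; a pose out of reach is approached as far as the arm can. A call is refused whole if a number of a shift passes 1 or a number of a turn 1, either way. A call with a gripper value outside its range is refused whole. The fingers move at their own pace and stop on an object; the grip force is fixed at half the most. Time passes only in rows, so rows that do not move let the fingers close. It gives the time, the measured TCP pose, the force, the opening and the grip force at its end, in the units of the state.
- ctrl.get_obs(): the state, without advancing time (a new reading comes with each control period).
- cams.get_image(name): name is "scene" or "side" or "wrist"; returns a dict with "image" (384x512x3 uint8, red, green, blue), "camera_matrix" (3x3 intrinsics, pixels), "xyz" and "rotation" of the camera in the world; the wrist camera has in their place "mount" (4x4, takes a point from camera to tool coordinates, whose origin is the TCP and whose axes are the flange's). Camera axes: x right, y down, z forward; pixel columns grow to the right and rows downward; lengths in mm; the calibration is good to about 2 mm. A picture is of the moment at which its call begins: read the wrist's pose just before it. There is no depth.
- ctrl.close_job(): hands the job in; it is judged then, once.
Trained networks look in the newest picture that a camera, given by its name, has taken for a name from the list of things; names that differ only in an ending like _2 or _b are one class to them, and where a whole thing is asked for, a point or a joint stands for the part that bears it (a point fixed in the world has none). Each returns a list of dicts, best first, with "p" (0 to 1); they miss things now and then, are a little off and sometimes report something else, mostly with a low value. They report only what shows in the picture. A call takes as long as a camera call. They do not tell look-alikes from the thing itself.
- cams.boxes_of(camera, thing): "rect" ([centre column, centre row, width, height] in pixels, round what is visible of it).
- cams.cut_out(camera, thing): "pixels" (384x512 bool, what is visible of it) and "rect" ([centre column, centre row, width, height] in pixels, round what is visible of it).
The state is a dict: "t": time; "qpos": joint angles; "qvel": joint speeds; "joint_torque": joint torques, N m; "ee_pos": TCP position; "orientation": TCP orientation; "ft_force": force on the tool from outside, world axes, zero at the start; "moment": the same for the moment, N m; "width": finger opening in mm; "grasp_force": force on a finger pad.
Only numpy, scipy, OpenCV 4.12 (cv2) and the standard library are available. Lean on these libraries where they do the work, as an engineer would, in place of code of your own. Each camera call takes 0.05 s, during which the arm holds its last target. There are 200 camera calls.

## Working session

There is one attempt and no reset: what is moved stays moved. The work goes in short steps, Python scripts to look and compute and a tool call to move; the robot and the scene stay as the last step left them, time stands still between calls to the robot, and variables do not carry over. Pictures are saved under pics/ and viewed, at most 10 in all, crops included, and the job is handed in when it is done.

Besides the shell and the picture viewer there is one more tool, called as name([rows], argument=value, ...), one row to a line, values as JSON. move_arm: Moves the arm, as the interface text tells. Its arguments: {"type":"object","properties":{"steps":{"type":"array"}},"required":["steps"]}

```bash
mkdir -p pics; ls; cat > h.py <<'E'
import numpy as np,cv2
from workcell import ctrl,cams
def snap(n,f=None):
    d=cams.get_image(n)
    if f: cv2.imwrite('pics/'+f,d['image'][:,:,::-1])
    return d
E
python3 - <<'E'
from h import *
o=ctrl.get_obs();print({k:np.round(v,3) for k,v in o.items()})
ims=[]
for n in ['scene','side','wrist']:
    d=snap(n);ims.append(d['image'])
    print(n,d['camera_matrix'].tolist(),d.get('xyz'),np.round(d.get('rotation',d.get('mount')),3).tolist())
    for t in ['bottle_roller','axle_spare','tray','carton','reagent_bottle','beaker','sample_jar']:
        print(t,[(round(b['p'],2),np.round(b['rect']).tolist()) for b in cams.boxes_of(n,t)][:4])
cv2.imwrite('pics/a.png',cv2.resize(np.vstack(ims[:2]),None,fx=.78,fy=.78)[:,:,::-1])
cv2.imwrite('pics/scene.png',ims[0][:,:,::-1]);cv2.imwrite('pics/side.png',ims[1][:,:,::-1])
E
```

```text
pics
{'t': np.float64(0.0), 'qpos': array([-1.153,  0.424,  1.631, -0.   ,  1.089, -0.019]), 'qvel': array([ 0.002,  0.   , -0.001, -0.   ,  0.001, -0.001]), 'joint_torque': array([-1.0000e-03, -5.4462e+01, -2.7367e+01,  6.4000e-02,  2.3000e-02,
       -0.0000e+00]), 'ee_pos': array([ 264.187, -565.811,  221.881]), 'orientation': array([-3.066e+00, -6.800e-01,  1.000e-03]), 'ft_force': array([-0.132, -0.389,  0.439]), 'moment': array([ 0.025, -0.027,  0.029]), 'grasp_force': np.float64(0.0), 'width': np.float64(87.576)}
scene [[363.2659305747073, 0.0, 257.19129865172005], [0.0, 363.2659305747073, 195.63190072072624], [0.0, 0.0, 1.0]] [1276.09595505 -580.500587    860.11519467] [-2.018, -1.181, 0.52]
bottle_roller [(0.71, [284.0, 196.0, 97.0, 83.0])]
axle_spare [(0.94, [195.0, 224.0, 41.0, 41.0]), (0.86, [167.0, 180.0, 59.0, 18.0]), (0.67, [117.0, 262.0, 63.0, 39.0]), (0.67, [218.0, 308.0, 17.0, 73.0])]
tray [(0.83, [349.0, 172.0, 71.0, 50.0])]
carton [(0.67, [196.0, 229.0, 86.0, 68.0])]
reagent_bottle [(0.94, [369.0, 224.0, 22.0, 40.0])]
beaker [(0.67, [292.0, 262.0, 23.0, 34.0])]
sa
[... 432 characters left out ...]
)]
tray [(0.77, [197.0, 302.0, 105.0, 82.0])]
carton [(0.55, [283.0, 165.0, 65.0, 30.0])]
reagent_bottle [(0.76, [149.0, 214.0, 24.0, 39.0]), (0.52, [199.0, 301.0, 109.0, 78.0])]
beaker [(0.64, [195.0, 167.0, 22.0, 28.0])]
sample_jar [(0.54, [170.0, 201.0, 16.0, 20.0])]
wrist [[275.07386622320394, 0.0, 258.5022565665414], [0.0, 275.07386622320394, 188.16721579395414], [0.0, 0.0, 1.0]] None [[0.0, -0.969, -0.247, 66.559], [1.0, 0.0, -0.001, 0.752], [0.001, -0.247, 0.969, -162.144], [0.0, 0.0, 0.0, 1.0]]
bottle_roller []
axle_spare [(0.9, [70.0, 147.0, 88.0, 175.0]), (0.69, [133.0, 16.0, 34.0, 27.0])]
tray []
carton [(0.91, [138.0, 28.0, 142.0, 55.0])]
reagent_bottle []
beaker []
sample_jar []
```

View pics/a.png

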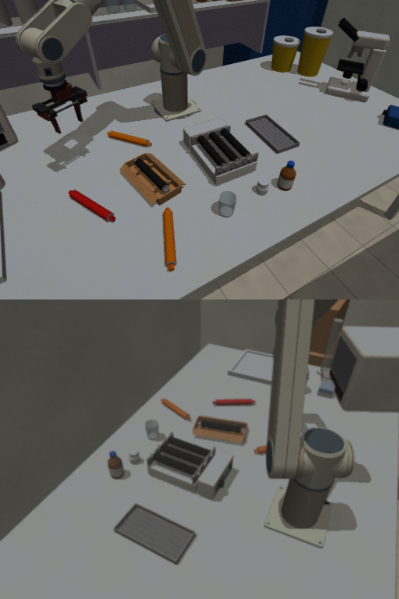

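The pictures show the machine in mid-table (scene 284,196). The carton with the black spare is on its right (scene 195,224 / side 283,164) and the tray is on the +y side (scene 349,172). The other bars, at scene (167,180), (117,262) and (218,308), are orange or red decoys. The black one in the carton fits the description.

```bash
cat >> h.py <<'E'
from scipy.spatial.transform import Rotation as R
def campose(d,o=None):
    if 'rotation' in d:
        r=np.array(d['rotation']);r=R.from_rotvec(r).as_matrix() if r.size==3 else r
        return r,np.array(d['xyz'])
    Rt=R.from_rotvec(o['orientation']).as_matrix();M=np.array(d['mount'])
    return Rt@M[:3,:3],np.array(o['ee_pos'])+Rt@M[:3,3]
def onplane(d,uv,z,o=None):
    r,c=campose(d,o);uv=np.atleast_2d(uv).astype(float)
    v=(r@np.linalg.inv(d['camera_matrix'])@np.c_[uv,np.ones(len(uv))].T).T
    return c+v*((z-c[2])/v[:,2])[:,None]
def proj(d,P,o=None):
    r,c=campose(d,o);q=(d['camera_matrix']@(r.T@(np.atleast_2d(P)-c).T)).T
    return q[:,:2]/q[:,2:]
E
python3 - <<'E'
from h import *
for n in ['scene','side']:
    d=snap(n)
    for t,z in [('bottle_roller',80),('axle_spare',40),('tray',12),('carton',25),('reagent_bottle',65),('beaker',42),('sample_jar',30)]:
        b=cams.cut_out(n,t)
        if not b: print(t,'none');continue
        for q in b[:1]:
            m=q['pixels'].astype(np.uint8)
            ys,xs=np.nonzero(m);P=onplane(d,np.c_[xs,ys],z)[:,:2].astype(np.float32)
            (c,s,a)=cv2.minAreaRect(P);print(n,t,round(q['p'],2),np.round(c),np.round(s),round(a,1),np.round(q['rect']))
s=cv2.imread('pics/scene.png');e=cv2.resize(s[140:300,130:400],(790,468),interpolation=2)
cv2.imwrite('pics/b.png',e)
E
```

```text
scene bottle_roller 0.89 [495. -28.] [257. 394.] 87.1 [282. 192.  99.  86.]
scene axle_spare 0.96 [ 515. -589.] [239.  36.] 27.7 [115. 262.  60.  34.]
scene tray 0.95 [460. 313.] [156. 295.] 86.6 [348. 172.  70.  52.]
scene carton 0.9 [ 474. -336.] [290. 163.] 11.0 [196. 228.  83.  69.]
scene reagent_bottle 0.74 [764. 127.] [ 59. 182.] 34.4 [370. 224.  20.  42.]
scene beaker 0.56 [ 753. -148.] [ 68. 124.] 61.1 [292. 262.  23.  36.]
scene sample_jar 0.64 [738.  28.] [42. 97.] 41.7 [338. 238.  16.  21.]
side bottle_roller 0.65 [473.  -4.] [269. 350.] 88.1 [245. 212. 111.  88.]
side axle_spare 0.74 [ 467. -332.] [231.  58.] 11.6 [282. 164.  62.  15.]
side tray 0.85 [466. 310.] [148. 284.] 86.6 [197. 302. 108.  84.]
side carton 0.8 [ 473. -334.] [266. 169.] 10.2 [283. 166.  66.  35.]
side reagent_bottle 0.74 [762. 128.] [ 58. 173.] 45.0 [149. 215.  22.  36.]
side beaker 0.65 [ 768. -165.] [ 70. 166.] 30.9 [195. 166.  20.  28.]
side sample_jar 0.52 [742.  22.] [ 46. 102.] 40.1 [173. 202.  14.  21.]
```

View pics/b.png

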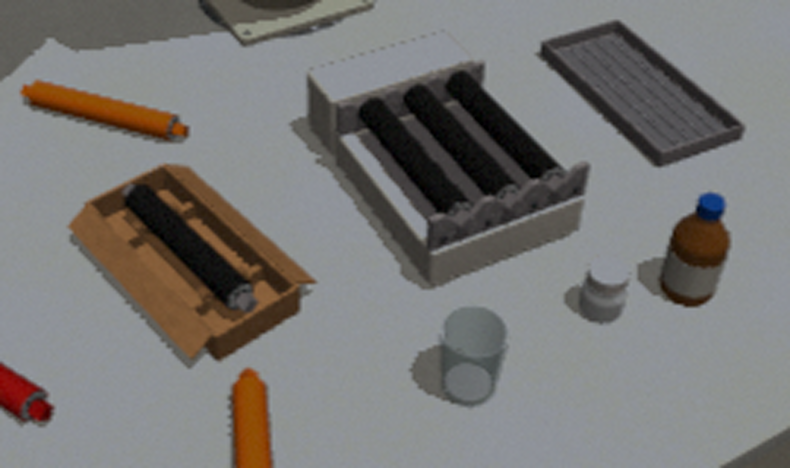

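The crop confirms it: the only black bar outside the machine lies in the carton. I'll move above the machine to measure with the wrist camera.

move_arm([
  [[1,-0.82,-0.24],0,0.9],
  [[1,-0.82,-0.24],0,0.9],
  [[1,-0.82,-0.24],0,0.9],
  [[1,-0.82,-0.24],0,0.9],
  [[1,-0.82,-0.24],0,0.9],
  [[1,-0.82,-0.24],0,0.9],
  [[1,-0.82,-0.24],0,0.9],
  [[1,-0.82,-0.24],0,0.9],
  [[1,-0.82,-0.24],0,0.9],
  [[1,-0.82,-0.24],0,0.9],
  [[1,-0.82,-0.24],0,0.9],
  [[1,-0.82,-0.24],0,0.9],
  [[1,-0.82,-0.24],0,1],
  [[1,-0.82,-0.24],0,1],
  [[1,-0.82,-0.24],0,1],
  [[1,-0.82,-0.24],0,1],
  [[1,-0.82,-0.24],0,1],
  [[1,-0.82,-0.24],0,1],
  [[1,-0.82,-0.24],0,1],
])

```text
t: 3.58
ee_pos: [530.5, -10.8, 337.2]
orientation: [3.067, 0.681, 0.001]
ft_force: [0.5, -1.2, -1.2]
width: -0.0
grasp_force: 0.0
```

move_arm([
  [[0,0,0],1,1],
  [[0,0,0],1,1],
  [[0,0,0],1,1],
  [[0,0,0],1,1],
  [[0,0,0],1,1],
  [[0,0,0],0.5,1],
  [[0,0,0],0,1],
  [[0,0,0],0,1],
])

```text
t: 4.25
ee_pos: [530.0, -12.4, 336.7]
orientation: [-3.141, 0.065, -0.0]
ft_force: [0.1, -0.7, -0.1]
width: 0.6
grasp_force: 0.0
```

```bash
python3 - <<'E'
from h import *
o=ctrl.get_obs();print({k:np.round(o[k],3) for k in ['t','qpos','ee_pos','orientation','ft_force','width']})
Rt=R.from_rotvec(o['orientation']).as_matrix();print('yaw',np.degrees(np.arctan2(Rt[1,0],Rt[0,0])),Rt[:,2])
d=snap('wrist','w1.png')
for t in ['bottle_roller','tray','carton','axle_spare']: print(t,[(round(b['p'],2),np.round(b['rect']).tolist()) for b in cams.boxes_of('wrist',t)][:4])
cv2.imwrite('pics/w1b.png',cv2.resize(d['image'][:,:,::-1],(768,576)))
np.save('w1o.npy',o,allow_pickle=True);np.save('w1d.npy',d,allow_pickle=True)
E
```

```text
{'t': np.float64(4.25), 'qpos': array([-0.046,  0.164,  1.717,  0.   ,  1.261,  1.567]), 'ee_pos': array([529.992, -12.403, 336.698]), 'orientation': array([-3.141,  0.065, -0.   ]), 'ft_force': array([ 0.131, -0.712, -0.069]), 'width': np.float64(0.598)}
yaw -2.381730002284394 [ 2.62280984e-05  1.26057797e-05 -1.00000000e+00]
bottle_roller [(0.73, [268.0, 164.0, 148.0, 138.0])]
tray [(0.55, [82.0, 194.0, 102.0, 136.0])]
carton [(0.98, [440.0, 180.0, 102.0, 155.0])]
axle_spare [(0.85, [414.0, 313.0, 55.0, 40.0]), (0.62, [446.0, 184.0, 33.0, 131.0]), (0.57, [484.0, 39.0, 55.0, 78.0])]
```

View pics/w1b.png

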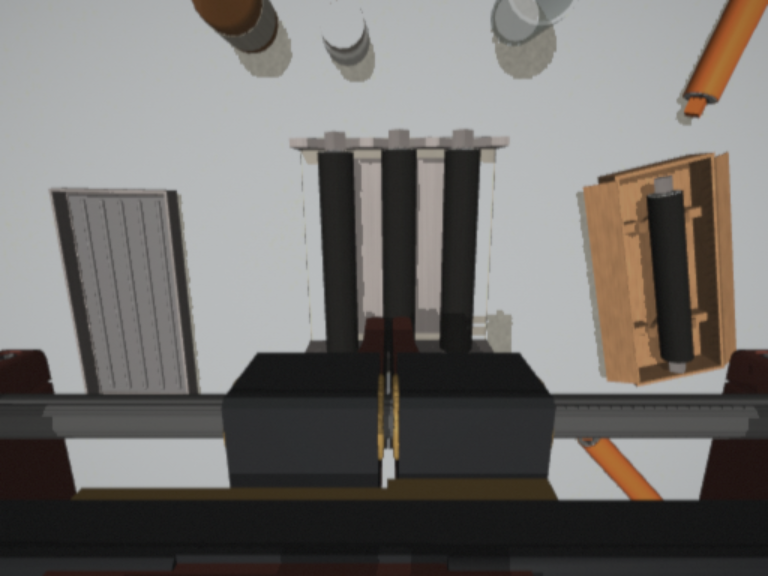

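The wrist view, in 768-px scale, shows three rollers at columns 337, 399 and 460, the tray at (120,290) and the carton with the black spare at (668,275). Next I'll extract the tube axes and ends.

```bash
python3 - <<'E'
from h import *
o=np.load('w1o.npy',allow_pickle=True).item();d=np.load('w1d.npy',allow_pickle=True).item()
g=cv2.cvtColor(d['image'],cv2.COLOR_RGB2GRAY)
dark=(g<60).astype(np.uint8)
def tube(c0,c1,r0,r1,zax,name):
    L=[]
    for r in range(r0,r1,4):
        xs=np.nonzero(dark[r,c0:c1])[0]
        if len(xs)>5: L.append([(xs.min()+xs.max())/2+c0,r,np.ptp(xs)+1])
    L=np.array(L);P=onplane(d,L[:,:2]+[0,0],zax,o)
    k=np.polyfit(P[:,0],P[:,1],1);res=P[:,1]-np.polyval(k,P[:,0])
    print(name,'yaw',np.degrees(np.arctan(k[0])),'y@525',np.polyval(k,525.),'y@470',np.polyval(k,470.),'rms',res.std(),'w',L[:,2].mean())
    return k
for n,c0,c1 in [('left',205,242),('mid',248,282),('right',288,324)]: tube(c0,c1,112,205,90,n)
tube(425,468,135,235,34,'spare')
# columns profile for ends
for n,c in [('left',224),('mid',266),('right',307)]: print(n,list(zip(range(84,108),g[84:108,c])))
print('frame right of mid', [(r,int(g[r,287])) for r in range(84,112)])
print('spare top',[(r,int(g[r,444])) for r in range(112,136)],'bot',[(r,int(g[r,452])) for r in range(228,252)])
for z,p in [(104,(287,90)),(104,(287,98)),(107,(266,101)),(107,(224,101))]: print(z,p,onplane(d,p,z,o))
b=cams.cut_out('wrist','tray')
for q in b[:1]:
    ys,xs=np.nonzero(q['pixels']);P=onplane(d,np.c_[xs,ys],12,o)[:,:2].astype(np.float32);print(cv2.minAreaRect(P),q['p'])
# tray top corners by eye
print(onplane(d,np.array([[53,190],[176,191]])/1.5,24,o))
E
```

```text
left yaw -1.9587666181691359 y@525 36.34200505204645 y@470 38.2230188903461 rms 0.25724748812811116 w 21.916666666666668
mid yaw -1.974902113389136 y@525 -23.694854721962567 y@470 -21.79833365362739 rms 0.3680682234209959 w 22.0
right yaw -1.9674872076459518 y@525 -83.37511028909314 y@470 -81.48571545075936 rms 0.33367085141826375 w 21.791666666666668
spare yaw 9.984560365135211 y@525 -334.28406845460114 y@470 -343.96677133149166 rms 3.1007486882786726 w 31.16
left [(84, np.uint8(184)), (85, np.uint8(184)), (86, np.uint8(182)), (87, np.uint8(162)), (88, np.uint8(118)), (89, np.uint8(112)), (90, np.uint8(112)), (91, np.uint8(112)), (92, np.uint8(112)), (93, np.uint8(112)), (94, np.uint8(113)), (95, np.uint8(112)), (96, np.uint8(114)), (97, np.uint8(113)), (98, np.uint8(113)), (99, np.uint8(112)), (100, np.uint8(99)), (101, np.uint8(67)), (102, np.uint8(40)), (103, np.uint8(36)), (104, np.uint8(36)), (105, np.uint8(36)), (106, np.uint8(36)), (107, np.uint8(35))]
mid [(84, np.uint8(183)), (85, np.uint8(169)), (86, np.uint8(134)), (87, np.uint8(117)), (88, np.uint8(115)), (89, np.uint8(1
[... 1517 characters left out ...]
 bot [(228, 34), (229, 34), (230, 35), (231, 33), (232, 33), (233, 33), (234, 33), (235, 35), (236, 35), (237, 34), (238, 36), (239, 34), (240, 36), (241, 49), (242, 85), (243, 115), (244, 119), (245, 119), (246, 119), (247, 116), (248, 104), (249, 96), (250, 127), (251, 151)]
104 (287, 90) [[631.93725394 -55.87638261 104.        ]]
104 (287, 98) [[621.59195579 -55.71390675 104.        ]]
107 (266, 101) [[618.69999094 -26.81813912 107.        ]]
107 (224, 101) [[621.06511929  30.2652766  107.        ]]
((465.97430419921875, 310.8247985839844), (151.88214111328125, 264.26336669921875), 87.19718170166016) 0.59
[[598.11279134 361.14736443  24.        ]
 [591.30534569 223.03369928  24.        ]]
```

move_arm([
  [[-0.26,0.39,0.5],-0.08,1],
  [[-0.26,0.39,1],0,1],
  [[0,0,1],0,1],
  [[0,0,1],0,1],
  [[0,0,1],0,1],
  [[0,0,1],0,1],
  [[0,0,1],0,1],
  [[0,0,1],0,1],
  [[0,0,0.8],0,1],
  [[0,0,0.4],0,1],
  [[0,0,0.2],0,1],
  [[0,0,0.1],0,1],
  [[0,0,0],0,1],
  [[0,0,0],0,1],
  [[0,0,0],0,1],
])

```text
t: 5.8
ee_pos: [517.1, -31.4, 112.8]
orientation: [3.141, -0.057, 0.003]
ft_force: [0.2, 0.2, 0.1]
width: 0.7
grasp_force: 0.0
```

move_arm([
  [[0,0,0.08],0,1],
  [[0,0,0.06],0,1],
  [[0,0,0.04],0,1],
  [[0,0,0],0,1],
  [[0,0,0],0,1],
])

```text
t: 6.22
ee_pos: [516.3, -31.4, 107.2]
orientation: [3.141, -0.057, -0.0]
ft_force: [-0.1, 0.2, -0.2]
width: 0.3
grasp_force: 0.0
```

move_arm([
  [[0,0,0.02],0,1],
  [[0,0,0],0,1],
  [[0,0,0],0,1],
])

```text
t: 6.47
ee_pos: [516.4, -31.5, 106.8]
orientation: [3.141, -0.057, 0.0]
ft_force: [-0.5, -0.2, 3.8]
width: 0.5
grasp_force: 1.4
```

move_arm([
  [[0,0,0.02],0,1],
  [[0,0,0],0,1],
  [[0,0,0],0,1],
])

```text
t: 6.72
ee_pos: [516.4, -31.6, 106.7]
orientation: [3.141, -0.057, 0.0]
ft_force: [-2.4, -0.5, 7.2]
width: 0.2
grasp_force: 3.6
```

move_arm([
  [[0,0,0.02],0,1],
  [[0,-0.04,0],0,1],
  [[0,-0.06,0],0,1],
  [[0,-0.06,0],0,1],
  [[0,-0.06,0],0,1],
])

```text
t: 7.13
ee_pos: [516.9, -26.2, 106.8]
orientation: [3.141, -0.057, 0.001]
ft_force: [-4.3, -1.6, 15.7]
width: 0.1
grasp_force: 7.8
```

move_arm([
  [[0,-0.06,0],0,1],
  [[0,-0.06,0],0,1],
  [[0,-0.06,0],0,1],
])

```text
t: 7.38
ee_pos: [517.1, -21.4, 107.0]
orientation: [3.141, -0.057, 0.002]
ft_force: [-4.5, 0.1, 14.4]
width: 0.4
grasp_force: 7.5
```

move_arm([
  [[0,0,-0.2],0,1],
  [[0,0,-0.4],0,1],
  [[0,0.4,0],0,1],
  [[0,0.8,0],0,1],
  [[0,0.8,0],0,1],
  [[0,0.6,0],0,1],
  [[0,0.2,0],0,1],
  [[0,0,0.2],0,1],
  [[0,0,0.2],0,1],
  [[0,0,0.08],0,1],
  [[0,0,0.03],0,1],
  [[0,0,0.02],0,1],
  [[0,0,0],0,1],
  [[0,0,0],0,1],
])

```text
t: 8.55
ee_pos: [514.3, -91.0, 107.5]
orientation: [-3.141, 0.056, -0.0]
ft_force: [0.2, -0.4, -0.2]
width: 0.2
grasp_force: 0.0
```

move_arm([
  [[0,0,0.02],0,1],
  [[0,0,0],0,1],
])

```text
t: 8.72
ee_pos: [514.4, -91.2, 107.0]
orientation: [3.141, -0.056, 0.001]
ft_force: [0.1, 0.7, 0.7]
width: 0.4
grasp_force: 0.1
```

move_arm([
  [[0,0,0.03],0,1],
  [[0,0,0.02],0,1],
  [[0,0,0],0,1],
])

```text
t: 8.97
ee_pos: [514.5, -91.4, 106.6]
orientation: [3.141, -0.057, 0.001]
ft_force: [-2.2, 0.9, 10.7]
width: 0.3
grasp_force: 4.8
```

move_arm([
  [[0,-0.04,0],0,1],
  [[0,-0.06,0],0,1],
  [[0,-0.06,0],0,1],
  [[0,-0.06,0],0,1],
])

```text
t: 9.3
ee_pos: [515.0, -86.9, 106.7]
orientation: [3.139, -0.056, 0.002]
ft_force: [-3.1, -5.3, 12.9]
width: 0.5
grasp_force: 6.2
```

move_arm([
  [[0,-0.06,0],0,1],
  [[0,-0.06,0],0,1],
  [[0,-0.06,0],0,1],
])

```text
t: 9.55
ee_pos: [515.1, -82.4, 107.1]
orientation: [3.139, -0.056, 0.003]
ft_force: [-4.8, -4.0, 14.2]
width: 0.5
grasp_force: 6.9
```

The right roller drags at about 4–5 N, against about 0 N on the middle one. I'll keep rolling it past an eighth of a turn.

move_arm([
  [[0,-0.06,0],0,1],
  [[0,-0.06,0],0,1],
  [[0,-0.06,0],0,1],
  [[0,-0.06,0],0,1],
])

```text
t: 9.88
ee_pos: [515.5, -76.2, 106.7]
orientation: [3.14, -0.056, 0.003]
ft_force: [-1.4, -4.1, 6.5]
width: 0.4
grasp_force: 3.3
```

move_arm([
  [[0,-0.06,0],0,1],
  [[0,-0.06,0],0,1],
  [[0,0,0],0,1],
])

```text
t: 10.13
ee_pos: [515.7, -72.8, 106.6]
orientation: [3.14, -0.056, 0.003]
ft_force: [-0.7, -2.6, 7.2]
width: 0.7
grasp_force: 3.2
```

move_arm([
  [[0,0,-0.2],0,1],
  [[0,0,-0.4],0,1],
  [[0,-0.6,0],0,1],
  [[0,-0.8,0],0,1],
  [[0,-0.8,0],0,1],
  [[0,-0.8,0],0,1],
  [[0,-0.8,0],0,1],
  [[0,-0.2,0],0,1],
  [[0,0,0.2],0,1],
  [[0,0,0.2],0,1],
  [[0,0,0.08],0,1],
  [[0,0,0.05],0,1],
  [[0,0,0.02],0,1],
  [[0,0,0],0,1],
  [[0,0,0],0,1],
])

```text
t: 11.38
ee_pos: [518.5, 27.2, 106.9]
orientation: [3.141, -0.058, -0.0]
ft_force: [0.2, -0.1, 0.7]
width: 0.7
grasp_force: 0.0
```

move_arm([
  [[0,0,0.03],0,1],
  [[0,0,0.02],0,1],
  [[0,0,0],0,1],
])

```text
t: 11.63
ee_pos: [518.7, 27.2, 106.4]
orientation: [3.141, -0.057, 0.001]
ft_force: [-2.7, -1.8, 6.9]
width: 0.6
grasp_force: 3.9
```

move_arm([
  [[0,-0.04,0],0,1],
  [[0,-0.06,0],0,1],
  [[0,-0.06,0],0,1],
  [[0,-0.06,0],0,1],
])

```text
t: 11.97
ee_pos: [519.1, 33.0, 106.7]
orientation: [3.141, -0.057, 0.002]
ft_force: [-2.1, -2.2, 12.2]
width: 0.1
grasp_force: 6.4
```

move_arm([
  [[0,-0.06,0],0,1],
  [[0,-0.06,0],0,1],
  [[0,-0.06,0],0,1],
])

```text
t: 12.22
ee_pos: [519.4, 37.6, 107.1]
orientation: [3.141, -0.057, 0.002]
ft_force: [-3.3, 0.3, 14.5]
width: 0.5
grasp_force: 7.0
```

The left one is sound. I'll roll the right one back through more than an eighth of a turn with a slightly firmer touch, to be certain.

move_arm([
  [[0,0,-0.2],0,1],
  [[0,0,-0.4],0,1],
  [[0,0.6,0],0,1],
  [[0,0.9,0],0,1],
  [[0,0.9,0],0,1],
  [[0,0.9,0],0,1],
  [[0,0.9,0],0,1],
  [[0,0.38,0],0,1],
  [[0,0,0.2],0,1],
  [[0,0,0.2],0,1],
  [[0,0,0.08],0,1],
  [[0,0,0.05],0,1],
  [[0,0,0.05],0,1],
  [[0,0,0.03],0,1],
  [[0,0,0.01],0,1],
  [[0,0,0],0,1],
])

```text
t: 13.55
ee_pos: [514.5, -75.9, 106.2]
orientation: [-3.141, 0.055, 0.001]
ft_force: [-4.8, -0.3, 14.5]
width: 0.2
grasp_force: 7.5
```

move_arm([
  [[0,0.04,0],0,1],
  [[0,0.06,0],0,1],
  [[0,0.06,0],0,1],
  [[0,0.06,0],0,1],
  [[0,0.06,0],0,1],
])

```text
t: 13.97
ee_pos: [514.4, -82.0, 106.9]
orientation: [-3.14, 0.055, 0.0]
ft_force: [-6.9, 5.0, 23.6]
width: 0.1
grasp_force: 11.9
```

move_arm([
  [[0,0.06,0],0,1],
  [[0,0.06,0],0,1],
  [[0,0.06,0],0,1],
  [[0,0.06,0.01],0,1],
  [[0,0.06,0.01],0,1],
  [[0,0.06,0],0,1],
  [[0,0,0],0,1],
])

```text
t: 14.55
ee_pos: [514.5, -92.1, 106.3]
orientation: [3.141, -0.055, 0.001]
ft_force: [-5.6, 0.9, 18.8]
width: 0.6
grasp_force: 9.2
```

move_arm([
  [[0,0,-0.3],0,1],
  [[0,-0.35,-0.7],0,0.47],
  [[0,0,0],0,0.47],
  [[0,0,0],0,0.47],
  [[0,0,0],0,0.47],
  [[0,0,0],0,0.47],
])

```text
t: 15.05
ee_pos: [513.9, -83.9, 128.9]
orientation: [-3.141, 0.056, 0.002]
ft_force: [-0.2, -0.3, -0.8]
width: 30.4
grasp_force: 0.0
```

```bash
python3 - <<'E'
from h import *
o=ctrl.get_obs();d=snap('wrist')
print(np.round(o['ee_pos'],1),o['width'])
im=d['image'].copy()
v=np.array([.0342,.9994,0]);u=np.array([.9994,-.0342,0]);P0=np.array([516.5,-23.4,0])
for y,c in [(-60,(255,0,0)),(0,(0,255,0))]:
  for s in (-17,17):
    P=[P0+u*x+v*(y+s)+[0,0,90] for x in (-100,100)]
    q=proj(d,P,o).round().astype(int);cv2.line(im,tuple(map(int,q[0])),tuple(map(int,q[1])),c,1)
cv2.imwrite('pics/c.png',cv2.resize(im[:,:,::-1],(768,576)))
E
```

```text
[513.9 -83.9 128.9] 30.446674392941187
```

View pics/c.png

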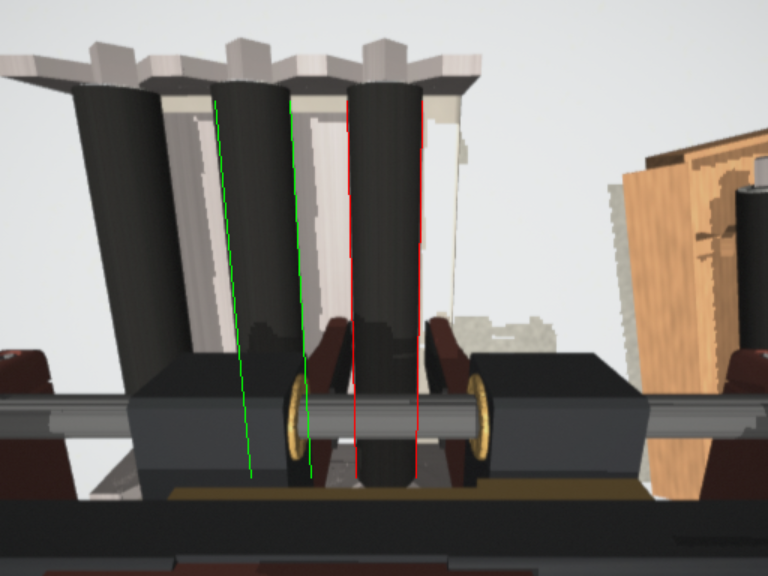

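The projected model lines up with the right-hand roller (red lines, columns 348–422), and the fingers at columns 335 and 435 straddle it. I'll descend.

move_arm([
  [[0,0,0],0,0.47],
  [[0,0,0],0,0.47],
  [[0,0,0],0,0.47],
  [[0,0,0],0,0.47],
])

```text
t: 15.43
ee_pos: [514.3, -84.2, 129.5]
orientation: [-3.141, 0.057, 0.0]
ft_force: [0.5, 0.4, 0.5]
width: 46.7
grasp_force: 0.0
```

move_arm([
  [[0,0,0.3],0,0.47],
  [[0,0,0.4],0,0.47],
  [[0,0,0.4],0,0.47],
  [[0,0,0.4],0,0.47],
  [[0,0,0.3],0,0.47],
  [[0,0,0.2],0,0.47],
  [[0,0,0.08],0,0.47],
  [[0,0,0],0,0.47],
])

```text
t: 16.1
ee_pos: [514.0, -84.0, 77.0]
orientation: [-3.141, 0.057, 0.002]
ft_force: [-1.1, 0.1, 0.0]
width: 46.6
grasp_force: 0.0
```

move_arm([
  [[0,0,0],0,0.55],
  [[0,0,0],0,0.6],
  [[0,0,0],0,0.7],
  [[0,0,0],0,1],
  [[0,0,0],0,1],
  [[0,0,0],0,1],
])

```text
t: 16.6
ee_pos: [514.7, -82.7, 78.1]
orientation: [-3.139, 0.058, -0.001]
ft_force: [1.1, 9.7, -0.7]
width: 33.4
grasp_force: 30.0
```

move_arm([
  [[0,0,-0.05],0,1],
  [[0,0,-0.1],0,1],
  [[0,0,-0.2],0,1],
  [[0,0,-0.4],0,1],
  [[0,0,0],0,1],
  [[0,0,0],0,1],
])

```text
t: 17.1
ee_pos: [515.1, -84.4, 97.4]
orientation: [3.141, -0.057, 0.003]
ft_force: [0.6, -0.5, -3.5]
width: 33.3
grasp_force: 30.0
```

move_arm([
  [[0,0,-0.7],0,1],
  [[0,0,-0.9],0,1],
  [[0,0,-0.9],0,1],
  [[0,-0.4,-0.9],0,1],
  [[-0.1,-0.8,-0.9],0,1],
  [[-0.1,-0.9,-0.9],0,1],
  [[-0.1,-0.9,-0.9],0,1],
  [[-0.1,-0.9,-0.9],0,1],
  [[-0.1,-0.9,-0.6],0,1],
  [[-0.1,-0.9,-0.4],0,1],
  [[-0.1,-0.9,0],0,1],
  [[-0.1,-0.9,0],0,1],
  [[-0.1,-0.9,0],0,1],
  [[-0.1,-0.6,0],0,1],
  [[0,-0.3,0],0,1],
  [[0,0,0],0,1],
  [[0,0,0],0,1],
])

```text
t: 18.52
ee_pos: [497.7, 148.8, 296.2]
orientation: [3.141, -0.056, -0.001]
ft_force: [-0.7, 0.2, -4.1]
width: 33.6
grasp_force: 30.0
```

```bash
python3 - <<'E'
from h import *
o=ctrl.get_obs();d=snap('wrist')
print(np.round(o['ee_pos'],1),o['width'],o['grasp_force'],o['ft_force'])
b=cams.cut_out('wrist','tray')
for q in b[:1]:
    ys,xs=np.nonzero(q['pixels']);print(q['p'],q['rect']);P=onplane(d,np.c_[xs,ys],12,o)[:,:2].astype(np.float32);print(cv2.minAreaRect(P))
np.save('w2o.npy',o,allow_pickle=True);np.save('w2d.npy',d,allow_pickle=True)
im=cv2.resize(d['image'],(768,576),interpolation=cv2.INTER_CUBIC)
cv2.imwrite('pics/d.png',im[:,:,::-1])
E
```

```text
[497.7 148.8 296.2] 33.57872102417891 29.996032118797302 [-0.65779075  0.24921725 -4.0904464 ]
0.84 [159.6, 168.9, 94.0, 141.1]
((481.7791748046875, 309.59442138671875), (141.76600646972656, 233.28538513183594), 86.77059936523438)
```

View pics/d.png

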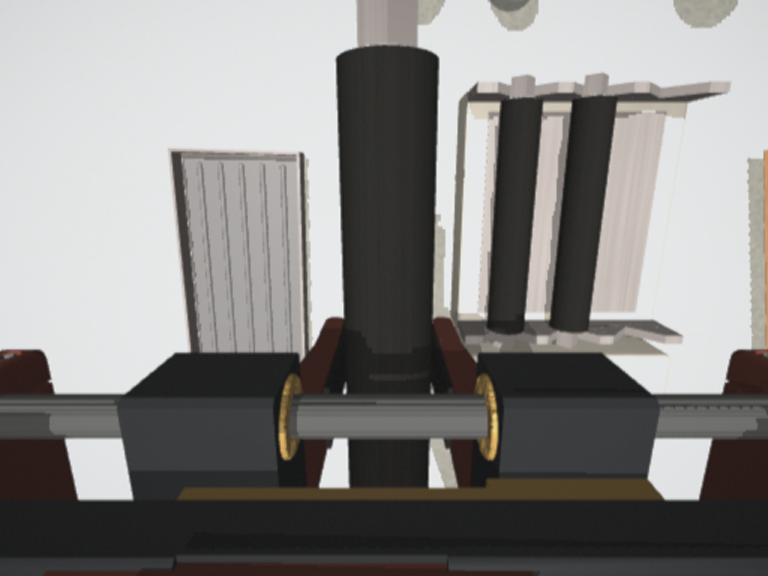

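```bash
python3 - <<'E'
from h import *
o=np.load('w2o.npy',allow_pickle=True).item();d=np.load('w2d.npy',allow_pickle=True).item()
g=cv2.cvtColor(d['image'],cv2.COLOR_RGB2GRAY)
for r in (125,170,215): print(r,[int(v) for v in g[r,108:212]])
print('col160',[int(v) for v in g[94:118,160]])
e=np.array([[170,150],[303,153],[190,350],[306,350]])/1.5
print(onplane(d,e,24,o).round(1).tolist())
E
```

```text
125 [230, 230, 230, 230, 230, 229, 216, 190, 119, 69, 62, 61, 62, 62, 76, 126, 134, 163, 165, 166, 167, 166, 166, 164, 148, 159, 163, 128, 141, 165, 168, 168, 168, 168, 168, 168, 168, 167, 157, 163, 146, 120, 165, 170, 170, 170, 170, 171, 171, 171, 171, 170, 160, 173, 141, 134, 169, 172, 173, 173, 173, 173, 174, 174, 171, 155, 159, 167, 134, 147, 172, 175, 176, 175, 175, 176, 176, 177, 173, 151, 164, 156, 127, 172, 178, 178, 178, 179, 178, 181, 200, 199, 116, 68, 78, 145, 176, 192, 229, 232, 232, 232, 232, 232]
170 [231, 231, 231, 231, 231, 231, 231, 232, 232, 232, 228, 196, 167, 85, 61, 62, 62, 61, 79, 141, 132, 160, 164, 164, 164, 165, 165, 163, 149, 159, 151, 122, 159, 165, 165, 165, 166, 166, 166, 166, 164, 153, 159, 160, 128, 154, 166, 167, 167, 167, 167, 168, 168, 167, 156, 159, 166, 134, 142, 165, 169, 170, 169, 169, 170, 170, 170, 168, 161, 169, 138, 128, 166, 170, 171, 171, 171, 171, 172, 172, 170, 160, 170, 142, 134, 168, 173, 172, 173, 173, 174, 187, 193, 136, 75, 72, 127, 177, 191, 229, 233, 233, 233, 233]
215 [231, 231, 231, 231, 232, 232, 231, 232, 231, 231, 232, 232, 232, 231, 230, 221, 198, 137, 75, 65, 64, 64, 75, 126, 134, 146, 161, 162, 162, 162, 162, 161, 152, 159, 142, 112, 157, 163, 163, 163, 164, 164, 164, 164, 164, 164, 163, 135, 134, 161, 165, 164, 164, 165, 165, 164, 162, 142, 159, 152, 124, 160, 165, 165, 166, 166, 165, 165, 165, 163, 152, 164, 142, 131, 161, 166, 166, 166, 166, 166, 167, 164, 141, 156, 162, 134, 155, 166, 167, 167, 166, 168, 177, 199, 166, 85, 74, 128, 178, 191, 229, 233, 233, 232]
col160 [231, 231, 231, 231, 230, 225, 210, 176, 124, 132, 131, 124, 139, 169, 164, 159, 173, 172, 166, 164, 163, 163, 162, 161]
[[598.3, 363.5, 24.0], [590.7, 230.2, 24.0], [382.2, 376.8, 24.0], [377.6, 245.2, 24.0]]
```

```bash
python3 - <<'E'
from h import *
o=np.load('w2o.npy',allow_pickle=True).item();d=np.load('w2d.npy',allow_pickle=True).item()
A=np.array([[161.3,125],[163.8,170],[166.7,215]]);P=onplane(d,A,6,o);print(P.round(1).tolist())
k=np.polyfit(P[:,0],P[:,1],1);print(np.degrees(np.arctan(k[0])),np.polyval(k,460.))
B=np.array([[133.8,125],[147.5,125],[161.3,125],[174.9,125],[188.7,125]]);print(onplane(d,B,6,o).round(1).tolist())
print(onplane(d,[[160,101.3]],24,o))
E
```

```text
[[558.9, 302.0, 6.0], [485.8, 306.8, 6.0], [406.4, 311.4, 6.0]]
-3.5094299336683386 308.1697012955367
[[560.5, 346.1, 6.0], [559.7, 324.1, 6.0], [558.9, 302.0, 6.0], [558.2, 280.2, 6.0], [557.4, 258.1, 6.0]]
[[593.94631801 293.44165484  24.        ]]
```

move_arm([
  [[0,0,0],0.28,1],
  [[-0.2,-0.6,0],0,1],
  [[-0.3,-0.9,0],0,1],
  [[-0.3,-0.9,0],0,1],
  [[-0.3,-0.9,0.3],0,1],
  [[-0.3,-0.9,0.6],0,1],
  [[-0.3,-0.9,0.9],0,1],
  [[-0.16,-0.74,0.9],0,1],
  [[0,0,0.9],0,1],
  [[0,0,0.9],0,1],
  [[0,0,0.9],0,1],
  [[0,0,0.9],0,1],
  [[0,0,0.9],0,1],
  [[0,0,0.9],0,1],
  [[0,0,0.9],0,1],
  [[0,0,0.6],0,1],
  [[0,0,0.3],0,1],
  [[0,0,0.1],0,1],
  [[0,0,0],0,1],
  [[0,0,0],0,1],
])

```text
t: 20.28
ee_pos: [461.0, 297.9, 47.3]
orientation: [-3.139, 0.096, -0.002]
ft_force: [0.7, -0.6, -3.3]
width: 33.5
grasp_force: 30.0
```

move_arm([
  [[0,0.02,0.4],0,1],
  [[0,0,0.4],0,1],
  [[0,0,0.3],0,1],
  [[0,0,0.2],0,1],
  [[0,0,0.1],0,1],
  [[0,0,0.04],0,1],
  [[0,0,0],0,1],
  [[0,0,0],0,1],
])

```text
t: 20.95
ee_pos: [460.3, 297.3, 10.5]
orientation: [-3.14, 0.095, -0.0]
ft_force: [-0.4, -0.3, -2.9]
width: 33.1
grasp_force: 30.0
```

move_arm([
  [[0,0,0.04],0,1],
  [[0,0,0.04],0,1],
  [[0,0,0],0,1],
  [[0,0,0],0,1],
])

```text
t: 21.28
ee_pos: [460.3, 297.2, 8.5]
orientation: [-3.14, 0.095, -0.0]
ft_force: [0.3, -0.6, -2.2]
width: 33.4
grasp_force: 30.0
```

move_arm([
  [[0,0,0.02],0,1],
  [[0,0,0.02],0,1],
  [[0,0,0],0,1],
])

```text
t: 21.53
ee_pos: [460.4, 297.5, 8.1]
orientation: [-3.14, 0.096, -0.001]
ft_force: [-2.3, -0.1, 4.3]
width: 33.6
grasp_force: 30.0
```

move_arm([
  [[0,0,0],0,0.58],
  [[0,0,0],0,0.55],
  [[0,0,0],0,0.5],
  [[0,0,0],0,0.47],
  [[0,0,0],0,0.47],
  [[0,0,0],0,0.47],
])

```text
t: 22.03
ee_pos: [460.2, 297.2, 7.4]
orientation: [-3.14, 0.095, 0.0]
ft_force: [0.2, -0.1, 0.7]
width: 46.4
grasp_force: 0.0
```

move_arm([
  [[0,0,-0.1],0,0.47],
  [[0,0,-0.3],0,0.47],
  [[0,0,-0.6],0,0.47],
  [[0,0,-0.9],0,0.47],
  [[0,0,-0.9],0,0.47],
  [[0,0,-0.9],0,0.47],
  [[0,0,-0.9],0,0.47],
  [[0,0,-0.9],0,0.47],
  [[0,0,-0.9],0,0.47],
  [[0,0,-0.9],0,0.47],
])

```text
t: 22.87
ee_pos: [460.0, 297.1, 191.8]
orientation: [-3.14, 0.095, -0.001]
ft_force: [1.7, 0.1, 0.1]
width: 46.7
grasp_force: 0.0
```

```bash
python3 - <<'E'
from h import *
o=ctrl.get_obs();print(o['t'],o['ee_pos'],o['width'],o['ft_force'])
d=snap('wrist');cv2.imwrite('pics/e.png',d['image'][:,:,::-1])
E
```

```text
22.8667 [459.98935412 297.09349931 191.77776995] 46.71826735227897 [1.69185766 0.09159139 0.09433017]
```

View pics/e.png

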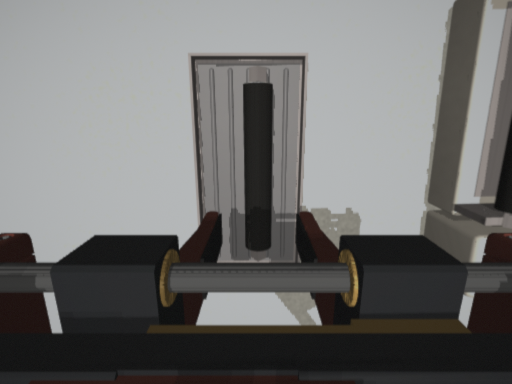

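The dragging roller lies straight between the ribs, inside the tray walls (columns 245–272, rows 68–250). Next I'll go over the carton.

move_arm([
  [[0.08,0.5,-0.3],0,0.4],
  [[0.08,1,-0.6],0,0.4],
  [[0.08,1,-0.6],0,0.4],
  [[0.08,1,-0.6],0,0.4],
  [[0.08,1,-0.6],0,0.4],
  [[0.08,1,0],0,0.4],
  [[0.08,1,0],0,0.4],
  [[0.08,1,0],0,0.4],
  [[0.08,1,0],0,0.4],
  [[0.08,1,0],0,0.4],
  [[0.08,1,0],0,0.4],
  [[0.08,1,0],0,0.4],
  [[0.08,1,0],0,0.4],
  [[0.08,1,0],0,0.4],
  [[0.08,1,0],0,0.4],
  [[0.08,1,0],0,0.4],
  [[0.08,1,0],0,0.4],
  [[0.08,1,0],0,0.4],
  [[0.08,1,0],0,0.4],
  [[0.08,1,0],0,0.4],
])

```text
t: 24.58
ee_pos: [469.3, -193.3, 257.0]
orientation: [-3.14, 0.096, 0.002]
ft_force: [-0.6, 0.2, 0.2]
width: 52.8
grasp_force: 0.0
```

move_arm([
  [[0.08,1,0],0,0.4],
  [[0.08,1,0],0,0.4],
  [[0.08,1,0],0,0.4],
  [[0.08,1,0],0,0.4],
  [[0.08,1,0],0,0.4],
  [[0.08,0.7,0],0,0.4],
  [[0,0,0],-1,0.4],
  [[0,0,0],-1,0.4],
  [[0,0,0],-0.8,0.4],
  [[0,0,0],0,0.4],
  [[0,0,0],0,0.4],
  [[0,0,0],0,0.4],
])

```text
t: 25.58
ee_pos: [473.6, -334.6, 257.3]
orientation: [-3.128, -0.285, 0.001]
ft_force: [-0.4, 1.7, 0.4]
width: 52.7
grasp_force: 0.0
```

```bash
python3 - <<'E'
from h import *
o=ctrl.get_obs();print(o['t'],o['ee_pos'],o['orientation'],o['width'])
d=snap('wrist')
np.save('w3o.npy',o,allow_pickle=True);np.save('w3d.npy',d,allow_pickle=True)
g=cv2.cvtColor(d['image'],cv2.COLOR_RGB2GRAY)
for q in cams.cut_out('wrist','axle_spare')[:3]: print(q['p'],q['rect'])
cv2.imwrite('pics/f.png',d['image'][:,:,::-1])
E
```

```text
25.5833 [ 473.64087376 -334.64560971  257.28684757] [-3.12827275e+00 -2.85124825e-01  5.80327714e-04] 52.65935757123365
0.95 [427.5, 172.4, 46.4, 142.4]
0.88 [259.9, 166.3, 25.6, 165.7]
0.79 [311.6, 20.8, 42.0, 41.5]
```

View pics/f.png

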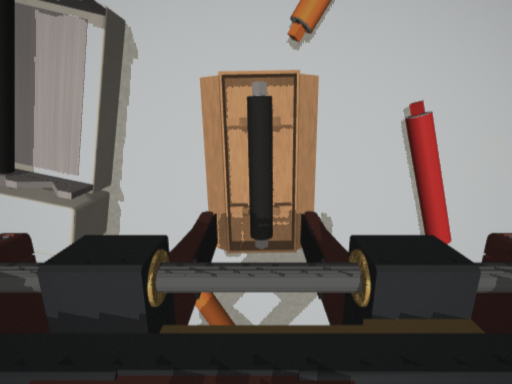

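The black spare lies in the carton at columns 248–272, rows 97–238. The orange bar and red bar beside it are decoys.

```bash
python3 - <<'E'
from h import *
o=np.load('w3o.npy',allow_pickle=True).item();d=np.load('w3d.npy',allow_pickle=True).item()
g=cv2.cvtColor(d['image'],cv2.COLOR_RGB2GRAY)
L=[]
for r in range(104,232,6):
    xs=240+np.nonzero(g[r,240:282]<55)[0]
    # central run
    run=np.split(xs,np.nonzero(np.diff(xs)>1)[0]+1);run=max(run,key=len);L.append([(run[0]+run[-1])/2,r,len(run)])
L=np.array(L);P=onplane(d,L[:,:2],34,o);k=np.polyfit(P[:,0],P[:,1],1)
a=np.arctan(k[0]);print('yaw',np.degrees(a),'rms',(P[:,1]-np.polyval(k,P[:,0])).std(),L[:,2])
print('top',[int(v) for v in g[78:104,259]],'bot',[int(v) for v in g[228:252,262]])
for z,c,r in [(51,259,97),(34,259,97),(34,259,82.5),(51,262,239.5),(34,262,248.5)]:print(z,r,onplane(d,[[c,r]],z,o).round(1))
for x in (460,470,480):print(x,np.polyval(k,x))
print('tool yaw',np.degrees(2*np.arctan2(o['orientation'][1],o['orientation'][0])))
E
```

```text
yaw 11.216905606925902 rms 0.2574373007916875 [24. 24. 24. 24. 24. 24. 23. 23. 23. 23. 23. 23. 23. 22. 22. 22. 22. 23.
 22. 23. 22. 23.]
top [95, 96, 100, 110, 117, 118, 119, 119, 120, 120, 120, 120, 121, 121, 120, 116, 117, 114, 56, 36, 37, 37, 37, 37, 37, 36] bot [26, 26, 28, 26, 27, 28, 27, 27, 27, 26, 27, 34, 61, 81, 84, 84, 84, 84, 84, 85, 79, 69, 77, 96]
51 97 [[ 564.9 -318.9   51. ]]
34 97 [[ 566.  -318.7   34. ]]
34 82.5 [[ 583.9 -315.4   34. ]]
51 239.5 [[ 372.1 -358.9   51. ]]
34 248.5 [[ 349.7 -363.3   34. ]]
460 -340.08899648877104
470 -338.1058767234549
480 -336.1227569581389
tool yaw -349.58438907139106
```

move_arm([
  [[0,0,0.5],-0.16,0.45],
  [[-0.22,0.11,1],0,0.45],
  [[0,0,1],0,0.45],
  [[0,0,1],0,0.45],
  [[0,0,1],0,0.45],
  [[0,0,1],0,0.45],
  [[0,0,1],0,0.45],
  [[0,0,1],0,0.45],
  [[0,0,0.5],0,0.45],
  [[0,0,0],0,0.45],
  [[0,0,0],0,0.45],
  [[0,0,0],0,0.45],
])

```text
t: 26.68
ee_pos: [469.9, -339.2, 58.7]
orientation: [3.125, 0.31, 0.002]
ft_force: [-0.4, -0.3, -0.4]
width: 48.4
grasp_force: 0.0
```

move_arm([
  [[0,0,0.4],0,0.45],
  [[0,0,0.4],0,0.45],
  [[0,0,0.3],0,0.45],
  [[0,0,0.2],0,0.45],
  [[0,0,0.14],0,0.45],
  [[0,0,0],0,0.45],
  [[0,0,0],0,0.45],
  [[0,0,0],0,0.45],
])

```text
t: 27.35
ee_pos: [469.2, -338.7, 21.6]
orientation: [3.126, 0.31, 0.0]
ft_force: [0.2, -0.1, -0.2]
width: 48.4
grasp_force: 0.0
```

move_arm([
  [[0,0,0],0,0.55],
  [[0,0,0],0,0.6],
  [[0,0,0],0,0.7],
  [[0,0,0],0,1],
  [[0,0,0],0,1],
  [[0,0,0],0,1],
])

```text
t: 27.85
ee_pos: [469.0, -338.0, 21.7]
orientation: [-3.125, -0.31, 0.0]
ft_force: [0.3, 5.2, 4.6]
width: 33.4
grasp_force: 30.0
```

move_arm([
  [[0,0,-0.05],0,1],
  [[0,0,-0.1],0,1],
  [[0,0,-0.3],0,1],
  [[0,0,-0.6],0,1],
  [[0,0,-0.9],0,1],
  [[0,0,-0.9],0,1],
  [[0,0,-0.9],0,1],
  [[0,0,-0.9],0,1],
  [[0,0,-0.9],0,1],
  [[0,0,-0.9],0,1],
  [[0,0,-0.4],0,1],
  [[0,0,0],0,1],
  [[0,0,0],0,1],
])

```text
t: 28.93
ee_pos: [468.9, -338.6, 192.6]
orientation: [3.126, 0.31, 0.001]
ft_force: [0.1, -0.5, -4.2]
width: 33.0
grasp_force: 30.0
```

move_arm([
  [[0,0,0],0.9,1],
  [[0,0,0],0.9,1],
  [[0,0,0],0.86,1],
  [[0.1,-0.5,0],0,1],
  [[0.12,-0.9,0],0,1],
  [[0.12,-0.9,0],0,1],
  [[0.12,-0.9,0],0,1],
  [[0.12,-0.9,0],0,1],
  [[0.12,-0.9,0],0,1],
  [[0.12,-0.9,0],0,1],
  [[0.12,-0.9,0],0,1],
  [[0.12,-0.9,0],0,1],
  [[0.12,-0.9,0],0,1],
  [[0.12,-0.9,0],0,1],
  [[0.12,-0.5,0],0,1],
  [[0.06,-0.29,0],0,1],
  [[0,0,0],0,1],
  [[0,0,0],0,1],
  [[0,0,0],0,1],
])

```text
t: 30.52
ee_pos: [514.7, -83.5, 192.4]
orientation: [3.141, -0.054, -0.001]
ft_force: [-0.2, 0.2, -3.3]
width: 33.5
grasp_force: 30.0
```

```bash
python3 - <<'E'
from h import *
o=ctrl.get_obs();print(o['t'],o['ee_pos'].round(1),o['orientation'].round(3),o['width'],o['ft_force'])
d=snap('wrist')
np.save('w4o.npy',o,allow_pickle=True);np.save('w4d.npy',d,allow_pickle=True)
im=cv2.resize(d['image'],(768,576),interpolation=cv2.INTER_CUBIC)
cv2.imwrite('pics/g.png',im[:,:,::-1])
g=cv2.cvtColor(d['image'],cv2.COLOR_RGB2GRAY)
d2=np.load('w2d.npy',allow_pickle=True).item();g2=cv2.cvtColor(d2['image'],cv2.COLOR_RGB2GRAY)
for G in (g,g2):
    print([int(v) for v in G[20:44,258]])
    for r in (45,100,150,200):
        xs=200+np.nonzero(G[r,200:310]<60)[0];run=max(np.split(xs,np.nonzero(np.diff(xs)>1)[0]+1),key=len);print(r,run[0],run[-1])
E
```

```text
30.5167 [514.7 -83.5 192.4] [ 3.141e+00 -5.400e-02 -1.000e-03] 33.54166720920994 [-0.18540093  0.16044626 -3.34579751]
[149, 150, 151, 151, 152, 153, 153, 154, 154, 154, 154, 154, 155, 155, 155, 155, 155, 155, 155, 149, 121, 62, 47, 47]
45 229 287
100 227 290
150 228 288
200 230 287
[150, 150, 151, 151, 151, 151, 152, 152, 158, 148, 90, 52, 47, 47, 48, 48, 47, 47, 47, 47, 48, 47, 46, 48]
45 225 291
100 227 289
150 228 288
200 230 287
```

View pics/g.png

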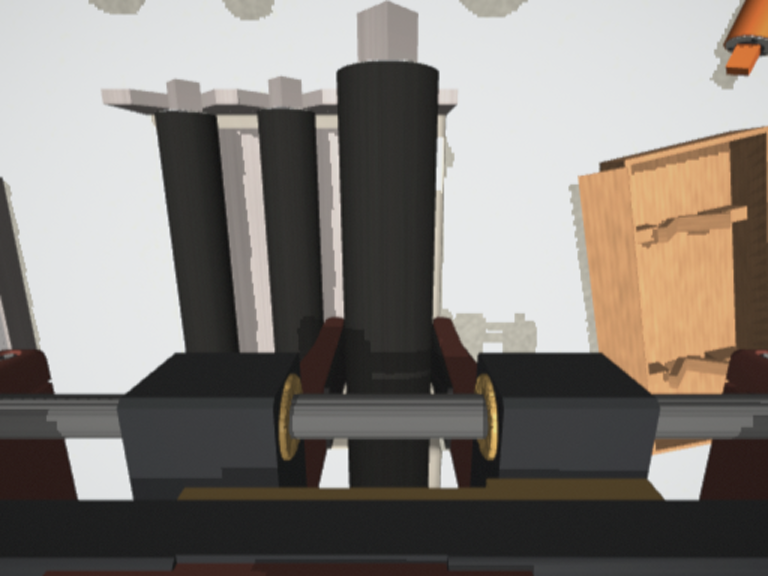

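```bash
python3 - <<'E'
from h import *
for n,rr in (('w4',40.3),('w2',30.0)):
    o=np.load(n+'o.npy',allow_pickle=True).item();d=np.load(n+'d.npy',allow_pickle=True).item()
    z=o['ee_pos'][2]+12.3+17
    P=onplane(d,[[258,rr]],z,o)[0];Rt=R.from_rotvec(o['orientation']).as_matrix();print(n,'tube end in tool',(Rt.T@(P-o['ee_pos'])).round(1))
o=np.load('w4o.npy',allow_pickle=True).item();d=np.load('w4d.npy',allow_pickle=True).item()
g=cv2.cvtColor(d['image'],cv2.COLOR_RGB2GRAY)
P0=np.array([516.5,-23.4,0]);u=np.array([.9994,-.0342,0]);v=np.array([.0342,.9994,0])
for c in (78,154,155,298): 
    col=[int(x) for x in g[50:90,c]];print(c,col)
for y,nm in ((60,'left'),(0,'mid')):
    for zz,x in ((107,100),(104,115),(104,107)): print(nm,zz,x,proj(d,[P0+u*x+v*y+[0,0,zz]],o).round(1))
for y in (85,30,-30,-85): print(y,[proj(d,[P0+u*x+v*y+[0,0,104]],o).round(1).tolist() for x in (115,107)])
E
```

```text
w4 tube end in tool [ 99.9   0.6 -29.3]
w2 tube end in tool [104.    0.6 -29.3]
78 [226, 226, 226, 226, 226, 226, 226, 226, 222, 209, 195, 193, 192, 192, 192, 192, 192, 190, 179, 139, 85, 137, 207, 226, 228, 228, 228, 228, 228, 228, 228, 228, 228, 228, 228, 228, 228, 228, 229, 228]
154 [229, 229, 229, 229, 229, 229, 229, 229, 225, 216, 206, 205, 205, 205, 205, 206, 206, 205, 192, 148, 79, 63, 64, 63, 64, 70, 117, 172, 195, 197, 197, 197, 197, 197, 190, 166, 134, 130, 130, 130]
155 [228, 228, 229, 228, 229, 229, 229, 229, 225, 215, 202, 201, 201, 201, 202, 202, 202, 202, 189, 145, 78, 63, 64, 64, 63, 71, 118, 173, 195, 197, 197, 198, 198, 197, 190, 166, 133, 128, 128, 128]
298 [230, 230, 230, 230, 230, 230, 230, 230, 228, 222, 216, 216, 216, 215, 216, 216, 216, 215, 203, 155, 81, 64, 64, 65, 78, 124, 190, 224, 228, 229, 229, 229, 229, 229, 229, 229, 230, 231, 231, 231]
left 107 100 [[115.1  77.7]]
left 104 115 [[114.6  59.1]]
left 104 107 [[115.8  69.4]]
mid 107 100 [[186.3  77.7]]
mid 104 115 [[186.   59.1]]
mid 104 107 [[186.6  69.4]]
85 [[[84.8, 59.2]], [[86.3, 69.4]]]
30 [[[150.3, 59.1]], [[151.2, 69.4]]]
-30 [[[221.8, 59.1]], [[222.1, 69.3]]]
-85 [[[287.3, 59.1]], [[287.0, 69.3]]]
```

The frame edges land where the model predicts (rows 59 and 69). The spare is centred in the hand, directly above the empty place, so I'll lower it.

move_arm([
  [[0,-0.03,0.5],0,1],
  [[0,0,0.8],0,1],
  [[0,0,0.8],0,1],
  [[0,0,0.7],0,1],
  [[0,0,0.5],0,1],
  [[0,0,0.3],0,1],
  [[0,0,0.1],0,1],
  [[0,0,0],0,1],
  [[0,0,0],0,1],
])

```text
t: 31.32
ee_pos: [515.4, -82.4, 100.7]
orientation: [3.141, -0.055, 0.001]
ft_force: [-0.4, -0.5, -4.2]
width: 33.4
grasp_force: 30.0
```

move_arm([
  [[0,0,0.2],0,1],
  [[0,0,0.2],0,1],
  [[0,0,0.2],0,1],
  [[0,0,0.1],0,1],
  [[0,0,0.06],0,1],
  [[0,0,0],0,1],
  [[0,0,0],0,1],
])

```text
t: 31.9
ee_pos: [515.8, -82.1, 81.4]
orientation: [3.141, -0.054, 0.002]
ft_force: [4.6, -0.2, -1.6]
width: 33.9
grasp_force: 30.0
```

move_arm([
  [[0,0,-0.1],0,1],
  [[0.1,0,0],0,1],
  [[0,0,0],0,1],
  [[0,0,0],0,1],
])

```text
t: 32.23
ee_pos: [516.5, -81.9, 83.4]
orientation: [-3.141, 0.054, 0.003]
ft_force: [-0.8, 0.9, -3.0]
width: 33.8
grasp_force: 30.0
```

move_arm([
  [[0,0,0.06],0,1],
  [[0,0,0.06],0,1],
  [[0,0,0.04],0,1],
  [[0,0,0],0,1],
  [[0,0,0],0,1],
])

```text
t: 32.65
ee_pos: [517.2, -82.0, 79.5]
orientation: [-3.141, 0.054, 0.001]
ft_force: [0.0, 0.4, -3.1]
width: 33.6
grasp_force: 30.0
```

move_arm([
  [[0,0.03,0.03],0,1],
  [[0,0,0.02],0,1],
  [[0,0,0],0,1],
  [[0,0,0],0,1],
])

```text
t: 32.98
ee_pos: [517.4, -82.9, 78.4]
orientation: [-3.141, 0.054, 0.0]
ft_force: [-0.2, 0.7, -4.4]
width: 33.5
grasp_force: 30.0
```

move_arm([
  [[0,0,0.02],0,1],
  [[0,0,0],0,1],
  [[0,0,0],0,1],
])

```text
t: 33.23
ee_pos: [517.5, -82.8, 78.0]
orientation: [-3.141, 0.054, -0.0]
ft_force: [1.1, 0.6, -3.1]
width: 33.2
grasp_force: 30.0
```

move_arm([
  [[0,0,0.02],0,1],
  [[0,0,0],0,1],
  [[0,0,0],0,1],
])

```text
t: 33.48
ee_pos: [517.5, -82.8, 77.8]
orientation: [-3.141, 0.054, -0.0]
ft_force: [-1.6, 2.2, 3.3]
width: 33.8
grasp_force: 30.0
```

move_arm([
  [[0,0,0.02],0,1],
  [[0,0,0],0,1],
  [[0,0,0],0,1],
])

```text
t: 33.73
ee_pos: [517.5, -82.7, 77.6]
orientation: [-3.141, 0.054, -0.001]
ft_force: [-3.5, 2.4, 8.9]
width: 33.5
grasp_force: 30.0
```

Contact came at the expected seated height. I'll release and rise.

move_arm([
  [[0,0,-0.02],0,1],
  [[0,0,0],0,0.58],
  [[0,0,0],0,0.55],
  [[0,0,0],0,0.5],
  [[0,0,0],0,0.47],
  [[0,0,0],0,0.47],
  [[0,0,0],0,0.47],
])

```text
t: 34.32
ee_pos: [517.4, -82.9, 77.3]
orientation: [3.141, -0.054, -0.0]
ft_force: [0.3, 0.3, -0.2]
width: 46.6
grasp_force: 0.0
```

move_arm([
  [[0,0,-0.1],0,0.47],
  [[0,0,-0.3],0,0.47],
  [[0,0,-0.6],0,0.47],
  [[0,0,-0.9],0,0.47],
  [[0,0,-0.9],0,0.47],
  [[0,0,-0.9],0,0.47],
  [[0,0,-0.9],0,0.47],
  [[0,0,-0.9],0,0.47],
  [[0,0,-0.9],0,0.47],
  [[0,0,-0.9],0,0.47],
  [[0,0,-0.9],0,0.47],
  [[0,0,0],0,0.47],
  [[0,0,0],0,0.47],
])

```text
t: 35.4
ee_pos: [518.0, -83.0, 284.0]
orientation: [3.141, -0.054, 0.005]
ft_force: [-0.0, -0.3, -0.9]
width: 46.5
grasp_force: 0.0
```

```bash
python3 - <<'E'
from h import *
o=ctrl.get_obs();print(o['t'],o['ee_pos'].round(1),o['width'],o['ft_force'])
d=snap('wrist');s=snap('scene')
a=cv2.resize(d['image'][20:250,100:400],(600,460),interpolation=2)[:,:,::-1]
b=cv2.resize(s['image'][140:230,230:400],(600,318),interpolation=2)[:,:,::-1]
m=np.vstack([a,b]);cv2.imwrite('pics/i.png',cv2.resize(m,None,fx=.75,fy=.75))
g=cv2.cvtColor(d['image'],cv2.COLOR_RGB2GRAY)
P0=np.array([516.5,-23.4,0]);u=np.array([.9994,-.0342,0]);v=np.array([.0342,.9994,0])
for y in (60,0,-60):
    e=proj(d,[P0+u*100+v*y+[0,0,107]],o)[0];c=int(round(e[0]))
    col=g[:,c].astype(int);r0=int(e[1])
    print(y,e.round(1),[int(x) for x in col[r0-12:r0+8]])
    for x in (80,0-20):
        q=proj(d,[P0+u*x+v*y+[0,0,90]],o)[0];r=int(q[1]);xs=np.nonzero(g[r,int(q[0])-25:int(q[0])+25]<60)[0]+int(q[0])-25
        run=max(np.split(xs,np.nonzero(np.diff(xs)>1)[0]+1),key=len);print('  x',x,'pred',q.round(1),'obs mid',(run[0]+run[-1])/2,'w',len(run))
E
```

```text
35.4 [518. -83. 284.] 46.45616209811187 [-0.0292024  -0.2612012  -0.87054462]
60 [155.8  92.4] [134, 134, 135, 136, 136, 137, 137, 136, 125, 92, 50, 40, 40, 41, 39, 40, 41, 40, 41, 39]
  x 80 pred [162.2 110.5] obs mid 162.0 w 27
  x -20 pred [168.6 188.2] obs mid 168.5 w 26
0 [207.1  92.3] [135, 135, 135, 135, 136, 135, 130, 119, 103, 53, 40, 41, 41, 40, 40, 40, 40, 40, 40, 39]
  x 80 pred [210.3 110.5] obs mid 210.0 w 27
  x -20 pred [213.5 188.2] obs mid 213.0 w 25
-60 [258.4  92.3] [132, 132, 133, 133, 134, 134, 134, 133, 123, 99, 71, 45, 41, 39, 40, 40, 39, 40, 40, 40]
  x 80 pred [258.4 110.5] obs mid 258.5 w 26
  x -20 pred [258.4 188.3] obs mid 258.5 w 24
```

View pics/i.png

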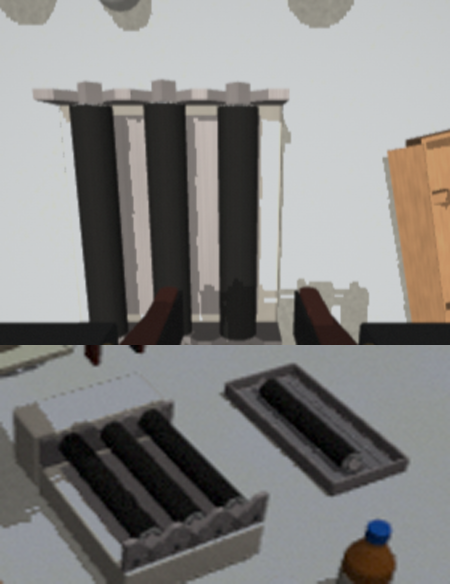

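The spare sits level with the other two rollers, with all three axes and ends within about 1 px of the seated model. The old roller lies inside the tray. I'll hand it in.

```bash
python3 -c "
from workcell import ctrl
print(ctrl.close_job())"
```

```text
the job is handed in; nothing more can be done
None
```

The right-hand (-y) roller was the bad one, dragging at 4–5 N. I rolled it more than an eighth of a turn to be sure, laid it in the tray, seated the spare in its place, and handed the job in at about 35 s.

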